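# Clamp the coated panel and hold the thickness gauge on its marked spot

### The job

Press the dark steel clamping frame of the sample stage down until it is fully home on the coated panel, and only then lift the thickness gauge out of its stand by its handle. Hold the gauge's sprung tip inside the ring printed on the panel, square to the sloping panel, pressing gently so that the tip is pushed in about half of its 8 mm stroke and never bottoms out. Finish while holding it still there, and leave the bottle, the beaker and the jar where they stand.

Things in the scene. Friction and masses are not known exactly. Their poses are not given: they have to be found in the camera images.
- stage: Fixed aluminium sample stage: base plate 150 (x) x 120 (y) x 12 mm on the bench, carrying on a pivot a bed 132 x 108 mm that slopes by 0.26 rad (15 degrees). Origin: centre of the base's underside, z up; the bed is low at its -x end and rises towards +x. Stage x points roughly away from the robot (yaw up to 0.45 rad).
- panel: Fixed white coated metal panel 98 (x) x 78 (y) x 2 mm lying on the sloping bed. The origin is the centre of its upper face, 66 mm above the stage's origin; z is the normal of its upper face (pointing up and back towards the low end), x runs up the slope, y across.
- spot (a point): Centre of the black ring (18 mm inside, 22 mm outside diameter) printed on the panel's upper face, 12 mm in x and 6 mm in y from the panel's origin. Axes as the panel's.
- frame_press (a point): Middle of the upper face of the frame's wide bar, at the low end of the slope (32 mm along x, 96 mm along y; press here with closed fingers). Guide pins, 6 mm thick, up to 20 mm above the panel, pass through the corners 43 mm to each side. Moves with the frame; axes as the panel's. With the frame home it is at x -44, y 0, z +8 mm from the panel's origin.
- frame (a joint): Travel of the clamping frame along the panel's normal, m: 0 = fully up (underside 10 mm above the panel), 0.010 = home on the panel; starts at 0 to 0.004. Dark steel rectangle 120 x 96 x 8 mm whose window leaves the panel free from -28 to +46 mm in panel x and -32 to +32 mm in y. Slides with 9 N friction and stays where it is left.
- stand: Fixed white block 70 x 70 x 50 mm with a vertical through hole of 26 mm in the middle of its top. Origin: centre of its underside.
- gauge: Loose grey thickness gauge, 0.15 to 0.23 kg, 122 mm long, upright in the stand. Origin: end of its tip (fully out), 6 mm above the bench at first; z runs from tip to handle. Along z, mm: tip of 8 diameter, nose of 22 diameter from 12 to 44, collar of 36 diameter from 44 to 50 (rests on the stand's top), handle 36 (x) x 24 (y) from 50 to 122. Grip it across the 24 mm (gauge y).
- gauge_tip (a point): End of the sprung tip of the gauge; it moves into the gauge as the tip is pressed.
- plunger (a joint): How far the gauge's tip is pushed in, m: 0 = fully out, 0.008 = bottomed. Spring: 0.5 N to start, then 0.5 N per mm (2.5 N at half stroke).
- wash_bottle: Bystander: loose white bottle with a red cap, 60 mm diameter, 130 mm high. Origin: centre of its underside.
- beaker: Bystander: loose glass beaker, 70 mm diameter, 90 mm high. Origin: centre of its underside.
- jar: Bystander: loose white jar, 50 mm diameter, 60 mm high. Origin: centre of its underside.
Not all that is in view belongs to the job. Leave any purple look-alike of the gauge alone.

How it is judged:
By the outcome, as a careful person would: the job done as asked, in the order asked, and still so for the second after the job is handed in, while the arm keeps its last pose, push and grip.
It also fails if it takes over 45 s, if anything falls off the work surface, if the arm or the gripper's body presses on something with over 40 N, if the wrist force passes 120 N, or if a joint passes its speed limit or range.

### The arm

A 6-joint arm with a two-finger parallel gripper is mounted at the origin on the work surface. World frame = base frame: x ahead of the robot, y to its left, z up, the work surface at z = 0. Lengths are in mm, angles in rad, forces in N, time in s.
With the tool pointing down it reaches from about 275 to 750 mm from the base axis. Payload 10.2 kg.
Tool frame: the origin (TCP) lies between the finger pads; the fingertips stand 17 mm ahead of it and the grasp point (between the pads) lies 2 mm behind it; z points along the fingers, y is the line along which they close (so a half turn about z gives the same grasp; the last joint's range is limited). The gripper opens to 85 mm and grips with 20 to 120 N. Pads are 22 mm wide; open, the fingers measure 114 mm over their backs; the gripper's body (76 mm by 85 mm) begins 54 mm behind the grasp point. The pads swing forward as they close: fully open they stand 13 mm farther back than shut.
Start: joints at [0.913, 0.313, 1.498, -0, 1.331, -0.223], TCP at [221.158, 476.151, 225.594] pointing down, gripper open.
Joint ranges: [-2.94, 2.94], [-0.97, 2.17], [0.19, 2.56], [-1.23, 4.37], [0.02, 3.11], [-2.88, 2.88]. Speed limits (rad/s): [2.39, 2.39, 3.01, 3.14, 3.14, 3.14].

### API

Orientations are given as a unit quaternion [w, x, y, z].
In Python, from rig import * gives the robot as it stands.
- The arm moves only by the tool step_arm, never from a script. Its argument "commands" is text: rows parted by semicolons, each of 7 numbers parted by spaces: the opening, from 0 (shut) to 1 (fully open), then the shift along the tool's x, y, z in cm, then the turn, a rotation vector about the tool's x, y, z in rad. In form: hand x y z rx ry rz; .... A call has 1 to 20 rows; each row is the pose to reach, as a shift and turn from the pose commanded when the call began, along the tool's axes at that moment; what a row does not reach only later rows make up. A row lasts 1/12 s, in which the tool goes at most 41.7 mm and 7.16 degrees, less where a joint would pass 70% of its speed; a pose out of reach is approached as far as the arm can. A call with a gripper value outside its range is refused whole. The fingers move at their own pace and stop on an object; "newtons" is the grip in N (left out, the last holds). Time passes only in rows, so rows that repeat a pose let the fingers close. It gives the time, the measured TCP pose, the force, the opening and the grip force at its end, in the units of the state.
- sense(): the state, without advancing time (a new reading comes with each control period).
- capture(name): name is "scene" or "top" or "wrist"; returns the picture (400x640x3 uint8, red, green, blue); there is no depth.
- camera_model(name): a dict with "mtx" (3x3 intrinsics, pixels), "eye" and "rotation" of the camera in the world. Camera axes: x right, y down, z forward; pixel columns grow to the right and rows downward; lengths in mm; the calibration is good to about 2 mm. A picture is of the moment at which its call begins: read the wrist's pose just before it. camera_model takes no time and is no camera call; for the wrist camera it gives the pose at the moment of the call.
- finish_job(): hands the job in; it is judged then, once.
Trained networks look in the newest picture that a camera, given by its name, has taken for a name from the list of things; names that differ only in an ending like _2 or _b are one class to them, and where a whole thing is asked for, a point or a joint stands for the part that bears it (a point fixed in the world has none). Each returns a list of dicts, best first, with "score" (0 to 1); they miss things now and then, are a little off and sometimes report something else, mostly with a low value. They report only what shows in the picture. A call takes as long as a camera call. They do not tell look-alikes from the thing itself.
- search_frame(camera, label): "rect" ([centre column, centre row, width, height] in pixels, round what is visible of it).
- trace(camera, label): "mask" (400x640 bool, what is visible of it) and "rect" ([centre column, centre row, width, height] in pixels, round what is visible of it).
- spot_point(camera, label): "xy" ([column, row] in pixels: a listed point, or the origin of a listed thing).
The state is a dict: "time_s": time; "joints": joint angles; "dq": joint speeds; "tau": joint torques, N m; "eef_pos": TCP position; "ee_rot": TCP orientation; "force": force on the tool from outside, world axes, zero at the start; "wrist_torque": the same for the moment, N m; "grip_width": opening from 0.0 (shut) to 1.0 (fully open); "grip_force": force on a finger pad.
Only numpy, scipy, OpenCV 4.12 (cv2) and the standard library are available. Lean on these libraries where they do the work, as an engineer would, in place of code of your own. Each camera call takes 0.05 s, during which the arm holds its last target. There are 200 camera calls.

## Working session

There is one attempt and no reset: what is moved stays moved. The work goes in short steps, Python scripts to look and compute and a tool call to move; the robot and the scene stay as the last step left them, time stands still between calls to the robot, and variables do not carry over. Pictures are saved under pics/ and viewed, at most 10 in all, crops included, and the job is handed in when it is done.

Besides the shell and the picture viewer there is one more tool, called after "Request:" by a JSON object that holds its "method" and its "body". step_arm: Moves the arm, as the interface text tells. Its arguments: {"type":"object","properties":{"commands":{"type":"string"},"newtons":{"type":"number"}},"required":["commands"]}

```bash
mkdir -p pics; ls; cat > h.py <<'E'
from rig import *
import numpy as np, cv2
from scipy.spatial.transform import Rotation as R
def save(n,im): cv2.imwrite(f'pics/{n}.png',im[:,:,::-1])
E
python3 - <<'E'
from h import *
s=sense(); print({k:np.round(v,3) for k,v in s.items()})
ims=[]
for c in ("scene","top"):
    im=capture(c); ims.append(im); m=camera_model(c); print(c,np.round(m['mtx'],1).tolist(),np.round(m['eye'],1),np.round(m['rotation'],3).tolist())
    for l in ("stage","panel","spot","frame_press","stand","gauge","wash_bottle","beaker","jar"):
        print(l,[(np.round(d['xy'],1).tolist(),round(d['score'],2)) for d in spot_point(c,l)][:3])
    save(c,im)
E
```

```text
pics
{'time_s': np.float64(0.0), 'joints': array([ 0.913,  0.313,  1.498, -0.   ,  1.331, -0.223]), 'dq': array([-0.002,  0.002, -0.001,  0.001, -0.001, -0.   ]), 'tau': array([-2.0000e-03, -4.1227e+01, -2.5974e+01, -0.0000e+00,  4.0000e-03,
       -0.0000e+00]), 'eef_pos': array([220.991, 475.937, 225.044]), 'ee_rot': array([-0.   ,  0.216,  0.976, -0.001]), 'force': array([0.486, 0.504, 0.006]), 'wrist_torque': array([ 0.011,  0.012, -0.006]), 'grip_force': np.float64(0.0), 'grip_width': np.float64(1.004)}
scene [[402.6, 0.0, 323.5], [0.0, 402.6, 199.8], [0.0, 0.0, 1.0]] [1243.3  485.4  638.9] [-0.218, 0.397, 0.792, -0.409]
stage [([384.4, 234.6], 0.94)]
panel [([386.4, 211.1], 0.58)]
spot [([390.2, 211.5], 0.65)]
frame_press [([388.6, 198.8], 0.7)]
stand [([293.6, 182.1], 0.94)]
gauge [([313.6, 170.2], 0.88), ([297.2, 181.6], 0.75)]
wash_bottle [([205.2, 184.0], 0.96)]
beaker [([451.3, 292.3], 0.59)]
jar [([259.6, 245.7], 0.74)]
top [[451.7, 0.0, 323.1], [0.0, 451.7, 204.8], [0.0, 0.0, 1.0]] [ 466.5    2.9 1432.6] [0.029, -0.706, 0.706, -0.04]
stage [([268.1, 237.6], 0.93)]
panel [([263.5, 233.0], 0.69)]
spot [([261.5, 227.5], 0.87)]
frame_press [([274.6, 245.7], 0.93)]
stand [([372.5, 246.7], 0.96)]
gauge [([370.1, 243.6], 0.72), ([371.6, 276.8], 0.6)]
wash_bottle [([432.8, 196.7], 0.91)]
beaker [([199.7, 206.2], 0.73)]
jar [([331.5, 161.7], 0.65)]
```

```bash
cat >> h.py <<'E'
def cam(c):
    m=camera_model(c); q=np.array(m['rotation']); return np.array(m['mtx']),np.array(m['eye']),R.from_quat(q[[1,2,3,0]]).as_matrix()
def proj(M,P):
    K,e,r=M; p=(np.atleast_2d(P)-e)@r; return (p[:,:2]/p[:,2:])*[K[0,0],K[1,1]]+[K[0,2],K[1,2]]
def ray(M,uv):
    K,e,r=M; d=r@np.linalg.solve(K,[*uv,1]); return e,d/np.linalg.norm(d)
def atz(M,uv,z):
    e,d=ray(M,uv); return e+d*(z-e[2])/d[2]
def tri(obs):
    A=0;b=0
    for M,uv in obs:
        e,d=ray(M,uv); Q=np.eye(3)-np.outer(d,d); A=A+Q; b=b+Q@e
    return np.linalg.solve(A,b)
E
python3 - <<'E'
from h import *
S,T=cam('scene'),cam('top')
pts=dict(stage=((384.4,234.6),(268.1,237.6)),panel=((386.4,211.1),(263.5,233)),spot=((390.2,211.5),(261.5,227.5)),frame_press=((388.6,198.8),(274.6,245.7)),stand=((293.6,182.1),(372.5,246.7)),gaugeA=((313.6,170.2),(370.1,243.6)),gaugeB=((297.2,181.6),(371.6,276.8)),bottle=((205.2,184),(432.8,196.7)),beaker=((451.3,292.3),(199.7,206.2)),jar=((259.6,245.7),(331.5,161.7)),g3=((297.2,181.6),(370.1,243.6)))
for k,(a,b) in pts.items():
    P=tri([(S,a),(T,b)]); print(k,np.round(P,1),'reproj',np.round(proj(S,P)[0]-a,1),np.round(proj(T,P)[0]-b,1))
E
```

```text
stage [502.4 155.1 -16.8] reproj [0.5 0. ] [ 0.4 -0.2]
panel [514.8 159.   66.6] reproj [1.1 0. ] [ 0.8 -0.4]
spot [528.3 168.8  78. ] reproj [-1.2 -0. ] [-0.9  0.4]
frame_press [472.9 132.4  68.8] reproj [-2.2 -0.1] [-1.7  0.8]
stand [ 471.3 -174.3   -1.6] reproj [-0.6 -0.1] [-0.5  0.3]
gaugeA [ 465.9 -137.5   54.3] reproj [-9.9 -1.3] [-7.8  5.2]
gaugeB [ 389.1 -196.3  -50.9] reproj [7.3 0.4] [ 5.6 -4.4]
bottle [ 633.1 -373.2   -5.3] reproj [0.4 0.1] [ 0.3 -0.3]
beaker [ 6.018e+02  3.700e+02 -4.000e-01] reproj [1.2 0.1] [ 0.7 -0.3]
jar [744.5 -47.4   6.4] reproj [0.6 0.1] [ 0.3 -0.3]
g3 [ 478.  -161.3    9.1] reproj [-2.3 -0.2] [-1.8  1.3]
```

View pics/scene.png

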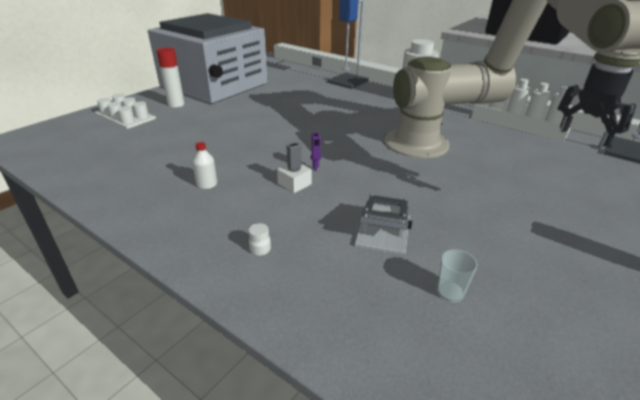

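View pics/top.png

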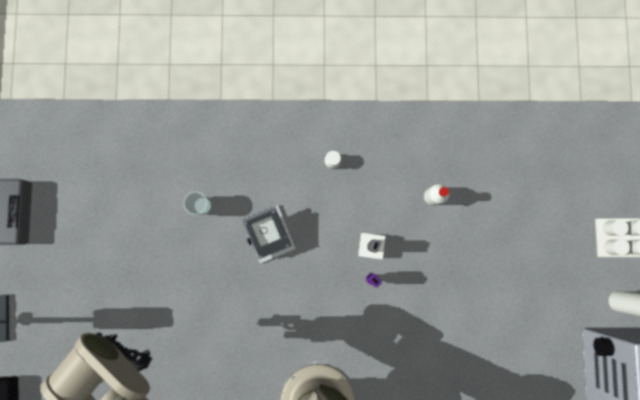

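```bash
cat >> h.py <<'E'
def pose():
    s=sense(); q=np.array(s['ee_rot']); return np.array(s['eef_pos']),R.from_quat(q[[1,2,3,0]])
def plan(p,r,p0=None,r0=None):
    if p0 is None: p0,r0=pose()
    d=r0.inv().apply(np.array(p)-p0)/10; w=(r0.inv()*r).as_rotvec()
    print('shift cm',np.round(d,2),'rot',np.round(w,4), 'rows>=%.1f'%max(np.linalg.norm(d)/4.17,np.degrees(np.linalg.norm(w))/7.16))
E
python3 - <<'E'
from h import *
K,e,r=cam('wrist'); p,rt=pose(); print(K, 'cam in tool',rt.inv().apply(e-p)); print('axes',np.round(rt.inv().as_matrix()@r,3))
print(rt.as_matrix().round(3))
for yaw in(0.3,0.4): 
    x=np.array([np.cos(yaw),np.sin(yaw),0]); z=np.array([0,0,-1]); plan([450,120,330],R.from_matrix(np.c_[x,np.cross(z,x),z]))
plan([430,120,300],rt)
E
```

```text
[[336.59275339   0.         323.54874654]
 [  0.         336.59275339 199.02888297]
 [  0.           0.           1.        ]] cam in tool [ 7.82293635e+01 -2.12661016e-02 -1.48795880e+02]
axes [[-0.    -0.952 -0.307]
 [ 1.    -0.    -0.001]
 [ 0.    -0.307  0.952]]
[[-0.907  0.421 -0.   ]
 [ 0.421  0.907  0.   ]
 [ 0.     0.    -1.   ]]
shift cm [-35.76 -22.66 -10.44] rot [-0.     -0.      2.4068] rows>=19.3
shift cm [-35.76 -22.66 -10.44] rot [-0.     -0.      2.3068] rows>=18.5
shift cm [-33.94 -23.5   -7.44] rot [0. 0. 0.] rows>=10.1
```

```bash
python3 - <<'E'
from h import *
yaw=np.pi+0.3
x=np.array([np.cos(yaw),np.sin(yaw),0]); z=np.array([0,0,-1]); plan([500,150,200],R.from_matrix(np.c_[x,np.cross(z,x),z]))
E
```

```text
shift cm [-39.03 -17.83   2.56] rot [ 0.     -0.     -0.7348] rows>=10.3
```

Request:
{"method": "step_arm", "body": {"commands": "1 -39 -17.8 2.5 0 0 -0.73; 1 -39 -17.8 2.5 0 0 -0.73; 1 -39 -17.8 2.5 0 0 -0.73; 1 -39 -17.8 2.5 0 0 -0.73; 1 -39 -17.8 2.5 0 0 -0.73; 1 -39 -17.8 2.5 0 0 -0.73; 1 -39 -17.8 2.5 0 0 -0.73; 1 -39 -17.8 2.5 0 0 -0.73; 1 -39 -17.8 2.5 0 0 -0.73; 1 -39 -17.8 2.5 0 0 -0.73; 1 -39 -17.8 2.5 0 0 -0.73; 1 -39 -17.8 2.5 0 0 -0.73; 1 -39 -17.8 2.5 0 0 -0.73; 1 -39 -17.8 2.5 0 0 -0.73; 1 -39 -17.8 2.5 0 0 -0.73; 1 -39 -17.8 2.5 0 0 -0.73"}}

```text
time_s: 2.33
eef_pos: [499.2, 151.6, 200.9]
ee_rot: [0.0, -0.148, 0.989, 0.0]
force: [0.8, 0.8, 0.5]
grip_width: 0.997
grip_force: 0.0
```

```bash
python3 - <<'E'
from h import *
p,r=pose(); print(p,np.round(r.as_matrix(),3).tolist(),sense()['joints'].round(2))
M=cam('wrist'); im=capture('wrist'); save('w1',im)
for l in ("stage","panel","spot","frame_press"): print(l,[(np.round(d['xy'],1).tolist(),round(d['score'],2)) for d in spot_point('wrist',l)][:2])
for l in ("panel","spot","frame"):
    t=trace('wrist',l)[:1]
    for d in t:
        c,_=cv2.findContours(d['mask'].astype(np.uint8),0,1); c=max(c,key=cv2.contourArea); b=cv2.boxPoints(cv2.minAreaRect(c)); print(l,round(d['score'],2),np.round(d['rect']).tolist(),b.round(1).tolist())
import pickle; pickle.dump(M,open('w1.pkl','wb'))
E
```

```text
[499.21756159 151.58578273 200.85187995] [[-0.956, -0.293, 0.0], [-0.293, 0.956, 0.0], [-0.0, 0.0, -1.0]] [ 0.07  0.33  1.55  0.    1.27 -1.8 ]
stage [([322.9, 183.0], 0.72)]
panel [([319.4, 199.7], 0.64)]
spot [([327.1, 215.2], 0.65)]
frame_press [([314.0, 148.0], 0.83)]
panel 0.59 [321.0, 210.0, 83.0, 94.0] [[279.0, 170.5], [355.20001220703125, 163.5], [363.20001220703125, 251.0], [286.8999938964844, 257.8999938964844]]
spot 0.69 [319.0, 210.0, 79.0, 92.0] [[279.29998779296875, 171.1999969482422], [355.3999938964844, 164.3000030517578], [363.1000061035156, 250.10000610351562], [287.0, 256.8999938964844]]
frame 0.66 [319.0, 201.0, 128.0, 150.0] [[255.3000030517578, 133.6999969482422], [371.29998779296875, 122.69999694824219], [385.0, 266.8999938964844], [269.0, 278.0]]
```

View pics/w1.png

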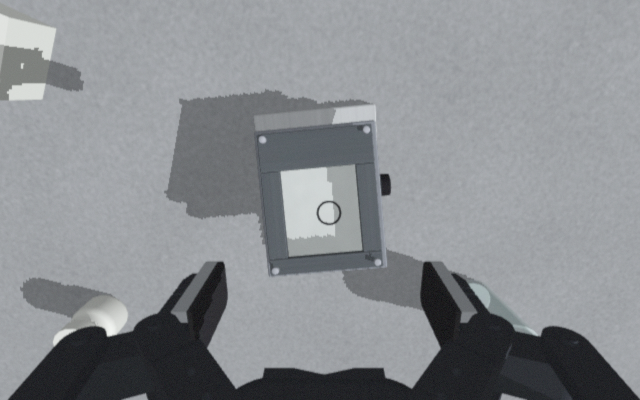

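```bash
cat >> h.py <<'E'
from scipy.optimize import least_squares
def panelpose(x,y,yaw,off=0,slope=0.26):
    r=R.from_euler('z',yaw)*R.from_euler('y',-slope)
    return r,np.array([x,y,66.])
def ringpix(im,guess,win=14):
    g=cv2.cvtColor(im,cv2.COLOR_RGB2GRAY).astype(float); u,v=np.round(guess).astype(int)
    w=g[v-win:v+win+1,u-win:u+win+1]; bg=cv2.medianBlur(w.astype(np.uint8),15)
    k=(w<95).astype(np.uint8); ys,xs=np.nonzero(k); 
    (cx,cy),ax,_=cv2.fitEllipse(np.c_[xs,ys].astype(np.float32)); return np.array([cx+u-win,cy+v-win]),ax,len(xs)
E
python3 - <<'E'
from h import *
import pickle; M=pickle.load(open('w1.pkl','rb')); im=cv2.imread('pics/w1.png')[:,:,::-1]
rp,ax,n=ringpix(im,(328,212)); print('ring',rp,ax,n)
pin=np.array([[262.5,140],[366.5,129.5]])
fc=np.array([[258,135.5],[373,123.5],[385.5,266],[269.5,276]]) # rough outer
wc=np.array([[280.5,171.5],[354.5,164.5],[362.5,250.5],[287.5,257.5]])
def res(p,full=False):
    r,o=panelpose(*p[:3]); W=lambda a: proj(M,o+r.apply(np.atleast_2d(a)))
    h=18-p[3]
    a=(W([12,6,0])[0]-rp)
    # image left = world -y? order decided by tool: try
    b=(W([[-44,-43,20],[-44,43,20]])-pin).ravel()
    c=(W([[-28,-32,h],[-28,32,h],[46,32,h],[46,-32,h]])-wc).ravel()
    d=(W([[-60,-48,h],[-60,48,h],[60,48,h],[60,-48,h]])-fc).ravel()
    return (a,b,c,d) if full else np.r_[3*a,b,c,.5*d]
s=least_squares(res,[510,157,.35,3]); print(s.x.round(3),s.cost); [print(np.round(a,1)) for a in res(s.x,True)]
E
```

```text
ring [328.4905262  212.39347553] (22.673580169677734, 22.719886779785156) 74
[5.11628e+02 1.52198e+02 3.87000e-01 2.60900e+00] 144.0325648971438
[ 0.  -1.6]
[ 0.6 10.3  1.1 11.4]
[-1.5 -2.7  0.9 -2.5  0.1 -0.7 -0.3 -1.5]
[-1.6 -3.4 -1.5 -2.  -2.7 -1.3  0.6 -2.3]
```

```bash
python3 - <<'E'
from h import *
import pickle; M=pickle.load(open('w1.pkl','rb')); im=cv2.imread('pics/w1.png')[:,:,::-1]
rp,ax,n=ringpix(im,(328,212))
pin=np.array([[262.5,140],[366.5,129.5]])
# refine corners with sub-pixel search
g=cv2.cvtColor(im,cv2.COLOR_RGB2GRAY)
def sub(p): return cv2.cornerSubPix(g,np.float32(p).reshape(-1,1,2),(5,5),(-1,-1),(3,30,.01)).reshape(-1,2)
fc=np.array([[258,135.5],[373,123.5],[385.5,266],[269.5,276]])
wc=sub([[280.5,171.5],[354.5,164.5],[362.5,250.5],[287.5,257.5]]); print(wc.round(1).tolist(), sub(fc).round(1).tolist())
def res(p,full=False):
    r,o=panelpose(*p[:3]); W=lambda a: proj(M,o+r.apply(np.atleast_2d(a)))
    h=18-p[3]
    a=(W([12,6,0])[0]-rp)
    b=(W([[p[4],-43,20],[p[4],43,20]])-pin).ravel()
    c=(W([[-28,-32,h],[-28,32,h],[46,32,h],[46,-32,h]])-wc).ravel()
    d=(W([[-60,-48,h],[-60,48,h],[60,48,h],[60,-48,h]])-fc).ravel()
    return (a,b,c,d) if full else np.r_[3*a,b,c,.5*d]
for lo,hi in((0,4),(-20,20)):
    s=least_squares(res,[510,157,.35,2,-50],bounds=([300,0,0,lo,-60],[700,300,.6,hi,-40])); print(s.x.round(3),s.cost); [print(np.round(a,1)) for a in res(s.x,True)]
r,o=panelpose(*s.x[:3]); print('spot',o+r.apply([12,6,0]),'press up',o+r.apply([-44,0,18-s.x[3]]),'home',o+r.apply([-44,0,8]))
b=im[90:300,230:410]; save('crop1',cv2.resize(b,None,fx=2.8,fy=2.8,interpolation=cv2.INTER_CUBIC))
E
```

```text
[[280.0, 171.0], [354.3999938964844, 163.89999389648438], [361.70001220703125, 250.1999969482422], [288.79998779296875, 256.3999938964844]] [[261.1000061035156, 134.1999969482422], [374.29998779296875, 120.19999694824219], [382.8999938964844, 262.1000061035156], [270.79998779296875, 274.79998779296875]]
[ 5.13016e+02  1.52733e+02  3.90000e-01  4.00000e+00 -5.43100e+01] 4.713388819197401
[ 0.2 -0.1]
[-0.6 -0.3 -0.   0.3]
[-0.6 -0.3  0.8 -0.1  0.9  0.8 -1.1  0.9]
[-1.2 -1.2 -1.8 -0.  -2.7 -0.3  1.3 -1.1]
[ 5.13075e+02  1.52729e+02  3.90000e-01  6.10700e+00 -5.43640e+01] 4.048978129555261
[0.2 0. ]
[-0.6 -0.3 -0.1  0.4]
[-0.2 -0.1  0.6  0.1  0.7  0.4 -0.8  0.4]
[-0.6 -0.7 -2.2  0.5 -3.1 -0.9  1.7 -1.7]
spot [521.52068507 162.68676848  69.08496662] press up [470.91703648 135.4050979   66.18186731] home [471.84277129 135.78551491  62.41957554]
```

View pics/crop1.png

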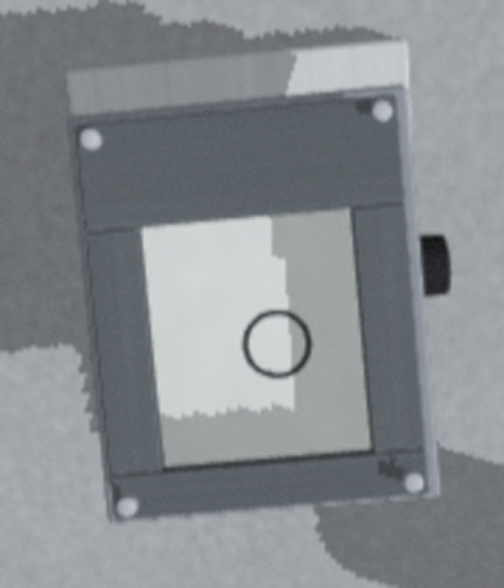

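```bash
cat >> h.py <<'E'
PR,PO=panelpose(513.03,152.73,.390)
TR=PR*R.from_matrix(np.diag([-1.,1,-1]))  # tool down onto the panel
E
python3 - <<'E'
from h import *
plan(PO+PR.apply([-44,0,8+17+35]),TR); print(PO+PR.apply([-44,0,8+17]))
E
```

```text
shift cm [ 4.45 -0.72  8.8 ] rot [-0.0124 -0.2597 -0.0941] rows>=2.4
[467.75739148 134.12047175  78.84820517]
```

Request:
{"method": "step_arm", "body": {"commands": "0 2 -0.7 4 -0.006 -0.13 -0.05; 0 4.45 -0.72 5.5 -0.0124 -0.26 -0.094; 0 4.45 -0.72 5.5 -0.0124 -0.26 -0.094; 0 4.45 -0.72 5.5 -0.0124 -0.26 -0.094; 0 4.45 -0.72 8.8 -0.0124 -0.26 -0.094; 0 4.45 -0.72 8.8 -0.0124 -0.26 -0.094; 0 4.45 -0.72 8.8 -0.0124 -0.26 -0.094; 0 4.45 -0.72 8.8 -0.0124 -0.26 -0.094; 0 4.45 -0.72 8.8 -0.0124 -0.26 -0.094; 0 4.45 -0.72 8.8 -0.0124 -0.26 -0.094"}}

```text
time_s: 3.57
eef_pos: [460.2, 130.7, 113.7]
ee_rot: [0.128, -0.192, 0.973, 0.025]
force: [0.0, 0.0, -0.3]
grip_width: 0.001
grip_force: 0.0
```

```bash
python3 - <<'E'
from h import *
p,r=pose(); print('in panel',PR.inv().apply(p-PO),'tilt err',(r.inv()*TR).as_rotvec())
plan(PO+PR.apply([-44,0,8+17+12]),TR)
M=cam('wrist'); im=capture('wrist'); save('w2',im); import pickle; pickle.dump(M,open('w2.pkl','wb'))
E
```

```text
in panel [-43.09036163  -0.25164563  60.80379031] tilt err [-0.00056785  0.00177028  0.00010518]
shift cm [0.1  0.03 2.38] rot [-0.0006  0.0018  0.0001] rows>=0.6
```

View pics/w2.png

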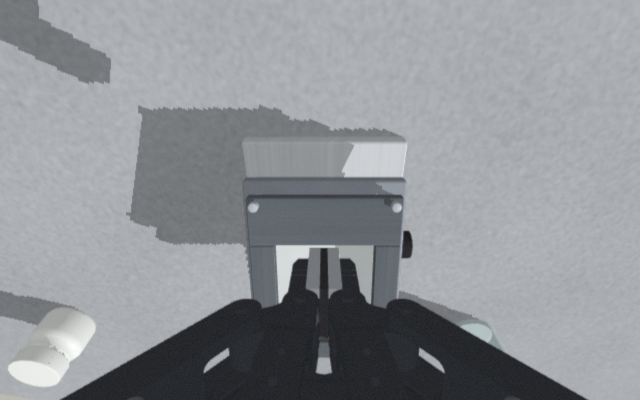

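Request:
{"method": "step_arm", "body": {"commands": "0 0.1 0 2.4 0 0 0; 0 0.1 0 2.4 0 0 0; 0 0.1 0 2.5 0 0 0; 0 0.1 0 2.6 0 0 0; 0 0.1 0 2.7 0 0 0; 0 0.1 0 2.8 0 0 0; 0 0.1 0 2.9 0 0 0; 0 0.1 0 3.0 0 0 0; 0 0.1 0 3.1 0 0 0; 0 0.1 0 3.2 0 0 0; 0 0.1 0 3.2 0 0 0"}}

```text
time_s: 4.53
eef_pos: [466.1, 133.4, 81.3]
ee_rot: [0.127, -0.192, 0.973, 0.025]
force: [-0.2, 0.9, -0.2]
grip_width: 0.001
grip_force: 0.0
```

Request:
{"method": "step_arm", "body": {"commands": "0 0 0 0.1 0 0 0; 0 0 0 0.2 0 0 0; 0 0 0 0.3 0 0 0; 0 0 0 0.3 0 0 0"}}

```text
time_s: 4.87
eef_pos: [466.8, 133.7, 78.3]
ee_rot: [0.127, -0.192, 0.973, 0.025]
force: [0.6, 0.6, 0.1]
grip_width: 0.002
grip_force: 0.0
```

```bash
python3 - <<'E'
from h import *
p,r=pose(); s=sense();print('in panel',PR.inv().apply(p-PO),'F panel',PR.inv().apply(s['force']), 'err',(r.inv()*TR).as_rotvec())
E
```

```text
in panel [-4.51908422e+01 -3.01766640e-02  2.47360185e+01] F panel [ 0.79883124  0.36635983 -0.12525324] err [ 0.00018459 -0.00015274 -0.0002478 ]
```

```bash
python3 - <<'E'
from h import *
im=capture('wrist'); a=im[100:350,180:470]
b=capture('scene')[175:265,330:440]
save('w3',np.hstack([cv2.resize(a,(460,400)),cv2.resize(b,(340,400),interpolation=cv2.INTER_CUBIC)]))
E
```

```text
(no output)
```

View pics/w3.png

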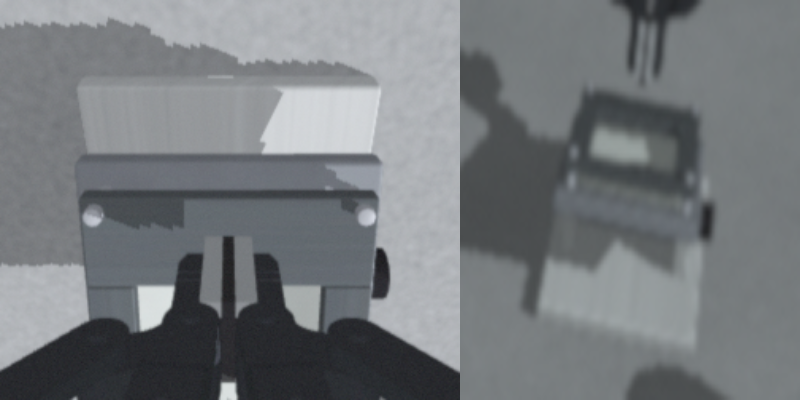

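```bash
python3 - <<'E'
from h import *
p,r=pose(); M=cam('wrist')
for z in (0,5,10,17,22): print(z,proj(M,p+r.apply([0,0,z])),proj(M,p+r.apply([11,0,z])))
W=lambda a: proj(M,PO+PR.apply(a)).round(1).tolist()
print('bar corners home',W([[-60,-48,8],[-60,48,8],[-28,48,8],[-28,-48,8]]))
print('bar corners t4',W([[-60,-48,14],[-60,48,14],[-28,48,14],[-28,-48,14]]))
print('pins',W([[-54.3,-43,20],[-54.3,43,20]]))
print('seen: bar top L',(80/460*290+180,192/400*250+100),'R',(378/460*290+180,192/400*250+100),'low L',(88/460*290+180,287/400*250+100),'low R',(370/460*290+180,287/400*250+100),'pins',(93/460*290+180,215/1.6+100),(367/460*290+180,215/1.6+100))
E
```

```text
0 [[324.29692485 257.74207439]] [[324.3113647  237.23278605]]
5 [[324.28116422 253.07182134]] [[324.29487403 233.05287658]]
10 [[324.26626048 248.65548425]] [[324.27929754 229.10468738]]
17 [[324.24670663 242.8612093 ]] [[324.25888695 223.93119544]]
22 [[324.23359503 238.97592715]] [[324.24521732 220.46634011]]
bar corners home [[233.2, 217.1], [415.7, 217.1], [410.9, 271.0], [238.0, 271.0]]
bar corners t4 [[230.2, 221.3], [418.7, 221.3], [413.6, 276.7], [235.2, 276.7]]
pins [[238.0, 236.5], [410.9, 236.4]]
seen: bar top L (230.43478260869566, 220.0) R (418.304347826087, 220.0) low L (235.47826086956522, 279.375) low R (413.2608695652174, 279.375) pins (238.6304347826087, 234.375) (411.36956521739125, 234.375)
```

Request:
{"method": "step_arm", "body": {"commands": "0 -0.1 0 0.1 0 0 0; 0 -0.1 0 0.2 0 0 0; 0 -0.1 0 0.3 0 0 0; 0 -0.1 0 0.3 0 0 0"}}

```text
time_s: 5.3
eef_pos: [468.4, 134.3, 75.7]
ee_rot: [0.127, -0.192, 0.973, 0.025]
force: [-0.3, -0.6, 0.4]
grip_width: 0.003
grip_force: 0.0
```

Request:
{"method": "step_arm", "body": {"commands": "0 0 0 0.1 0 0 0; 0 0 0 0.2 0 0 0; 0 0 0 0.3 0 0 0; 0 0 0 0.3 0 0 0"}}

```text
time_s: 5.63
eef_pos: [469.1, 134.6, 72.8]
ee_rot: [0.127, -0.192, 0.973, 0.025]
force: [-0.2, -0.2, -0.0]
grip_width: 0.0
grip_force: 0.0
```

Request:
{"method": "step_arm", "body": {"commands": "0 0 0 0.1 0 0 0; 0 0 0 0.2 0 0 0; 0 0 0 0.3 0 0 0; 0 0 0 0.3 0 0 0"}}

```text
time_s: 5.97
eef_pos: [469.8, 134.9, 69.9]
ee_rot: [0.127, -0.192, 0.973, 0.025]
force: [0.5, 0.7, -0.5]
grip_width: -0.002
grip_force: 0.0
```

```bash
python3 - <<'E'
from h import *
p,r=pose(); print('in panel',PR.inv().apply(p-PO))
M=cam('wrist')
W=lambda a: proj(M,PO+PR.apply(a)).round(1).tolist()
for h in (8,12,14,18): print(h,W([[-60,-48,h],[-60,48,h],[-28,48,h],[-28,-48,h]]))
print('tip',proj(M,p+r.apply([[0,0,17],[11,0,17]])))
im=capture('wrist'); save('w4',cv2.resize(im[180:330,200:450],(800,480),interpolation=cv2.INTER_CUBIC))
E
```

```text
in panel [-44.17002437  -0.05982217  15.75059279]
8 [[228.3, 221.9], [420.6, 221.9], [415.2, 278.3], [233.6, 278.3]]
12 [[226.1, 225.0], [422.8, 224.9], [417.2, 282.4], [231.6, 282.4]]
14 [[225.0, 226.5], [424.0, 226.5], [418.3, 284.5], [230.6, 284.5]]
18 [[222.6, 229.8], [426.4, 229.8], [420.4, 288.9], [228.5, 288.9]]
tip [[324.26454719 242.84070922]
 [324.27757315 223.91094841]]
```

View pics/w4.png

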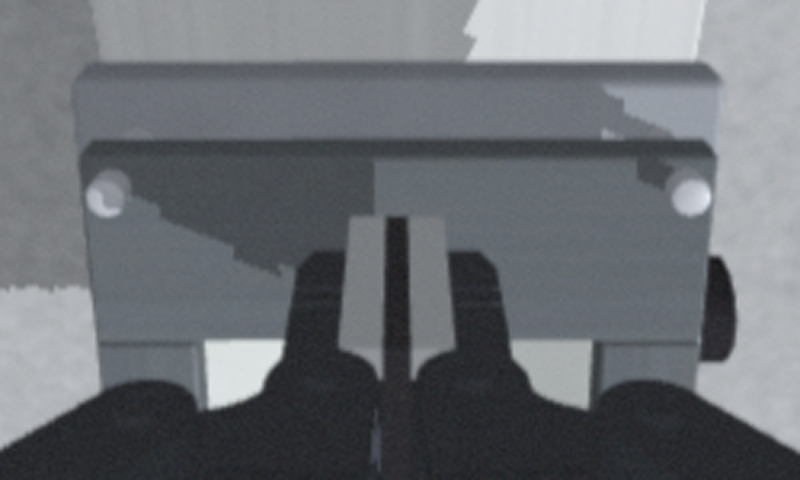

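Request:
{"method": "step_arm", "body": {"commands": "0 0 0 0.1 0 0 0; 0 0 0 0.2 0 0 0; 0 0 0 0.3 0 0 0; 0 0 0 0.4 0 0 0; 0 0 0 0.4 0 0 0"}}

```text
time_s: 6.43
eef_pos: [470.8, 135.3, 66.0]
ee_rot: [0.127, -0.192, 0.973, 0.025]
force: [0.2, -0.7, 0.3]
grip_width: 0.005
grip_force: 0.0
```

Request:
{"method": "step_arm", "body": {"commands": "0 0 0 0.1 0 0 0; 0 0 0 0.2 0 0 0; 0 0 0 0.3 0 0 0; 0 0 0 0.3 0 0 0"}}

```text
time_s: 6.77
eef_pos: [471.6, 135.6, 63.4]
ee_rot: [0.127, -0.192, 0.973, 0.025]
force: [-1.2, -0.4, 2.0]
grip_width: -0.004
grip_force: 1.2
```

Request:
{"method": "step_arm", "body": {"commands": "0 0 0 0.05 0 0 0; 0 0 0 0.1 0 0 0; 0 0 0 0.1 0 0 0"}}

```text
time_s: 7.02
eef_pos: [471.8, 135.7, 62.5]
ee_rot: [0.127, -0.192, 0.973, 0.025]
force: [-2.8, -1.1, 4.1]
grip_width: -0.001
grip_force: 2.6
```

Request:
{"method": "step_arm", "body": {"commands": "0 0 0 0.05 0 0 0; 0 0 0 0.1 0 0 0; 0 0 0 0.1 0 0 0"}}

```text
time_s: 7.27
eef_pos: [472.1, 135.8, 61.6]
ee_rot: [0.127, -0.192, 0.973, 0.025]
force: [-3.0, -1.1, 4.8]
grip_width: 0.001
grip_force: 2.7
```

```bash
python3 - <<'E'
from h import *
p,r=pose(); s=sense(); print('in panel',PR.inv().apply(p-PO),'F',PR.inv().apply(s['force']),s['wrist_torque'])
M=cam('wrist'); im=capture('wrist'); g=cv2.cvtColor(im,cv2.COLOR_RGB2GRAY)
save('w5',im)
W=lambda a: proj(M,PO+PR.apply(a)).round(1).tolist()
for h in (8,12,14,18): print(h,W([[-60,-48,h],[-60,48,h],[-28,48,h],[-28,-48,h]]))
print(g[282,205:250].tolist(),g[282,400:440].tolist())
E
```

```text
in panel [-43.99101422  -0.11564563   7.14342265] F [-1.87432583  0.12678917  5.41696652] [-0.16401797  0.32802594 -0.02027054]
8 [[223.5, 228.3], [425.7, 228.4], [419.8, 287.1], [229.3, 287.1]]
12 [[221.0, 231.7], [428.2, 231.7], [422.0, 291.6], [227.1, 291.6]]
14 [[219.8, 233.5], [429.4, 233.5], [423.1, 293.9], [226.0, 293.9]]
18 [[217.1, 237.1], [432.1, 237.1], [425.5, 298.8], [223.7, 298.8]]
[177, 176, 176, 176, 178, 179, 180, 182, 182, 181, 180, 180, 179, 183, 182, 181, 180, 182, 181, 153, 113, 93, 108, 110, 110, 108, 110, 112, 111, 112, 109, 111, 109, 110, 108, 108, 108, 112, 109, 109, 108, 109, 110, 109, 109] [107, 107, 105, 107, 107, 107, 108, 108, 109, 105, 108, 108, 109, 107, 109, 106, 108, 110, 109, 110, 108, 108, 121, 146, 128, 67, 39, 39, 35, 36, 37, 38, 42, 59, 124, 177, 183, 181, 180, 182]
```

Request:
{"method": "step_arm", "body": {"commands": "0 0 0 0.05 0 0 0; 0 0 0 0.1 0 0 0; 0 0 0 0.15 0 0 0; 0 0 0 0.2 0 0 0; 0 0 0 0.2 0 0 0"}}

```text
time_s: 7.73
eef_pos: [472.5, 136.0, 59.6]
ee_rot: [0.127, -0.192, 0.973, 0.025]
force: [-1.7, -0.3, 5.1]
grip_width: -0.003
grip_force: 2.7
```

Request:
{"method": "step_arm", "body": {"commands": "0 0 0 0.05 0 0 0; 0 0 0 0.1 0 0 0; 0 0 0 0.15 0 0 0; 0 0 0 0.2 0 0 0; 0 0 0 0.2 0 0 0"}}

```text
time_s: 8.15
eef_pos: [473.0, 136.2, 57.7]
ee_rot: [0.127, -0.192, 0.973, 0.025]
force: [-2.8, -1.4, 4.0]
grip_width: -0.003
grip_force: 2.7
```

```bash
python3 - <<'E'
from h import *
p,r=pose(); s=sense(); print('in panel',PR.inv().apply(p-PO),'F',PR.inv().apply(s['force']),s['wrist_torque'])
M=cam('wrist'); im=capture('wrist'); g=cv2.cvtColor(im,cv2.COLOR_RGB2GRAY)
save('w6',cv2.resize(im[200:350,200:450],(800,480),interpolation=cv2.INTER_CUBIC))
W=lambda a: proj(M,PO+PR.apply(a)).round(1).tolist()
for h in (8,12,14): print(h,W([[-60,-48,h],[-60,48,h],[-28,48,h],[-28,-48,h]]))
print(g[285,205:240].tolist(),g[285,410:440].tolist())
E
```

```text
in panel [-43.9874008   -0.0971498    3.13202394] F [-1.95729717 -0.25646202  4.64704528] [-0.11965593  0.32399789 -0.03511388]
8 [[221.0, 231.7], [428.2, 231.7], [422.0, 291.6], [227.1, 291.6]]
12 [[218.4, 235.2], [430.8, 235.3], [424.3, 296.3], [224.8, 296.3]]
14 [[217.1, 237.1], [432.1, 237.1], [425.5, 298.8], [223.7, 298.8]]
[177, 177, 179, 179, 181, 182, 181, 181, 181, 179, 181, 181, 182, 182, 181, 182, 181, 149, 114, 112, 110, 96, 104, 109, 108, 110, 111, 108, 108, 109, 110, 112, 108, 111, 108] [108, 108, 109, 108, 109, 108, 107, 107, 108, 110, 108, 111, 130, 154, 160, 168, 152, 75, 41, 38, 40, 37, 33, 37, 35, 58, 125, 177, 182, 181]
```

View pics/w6.png

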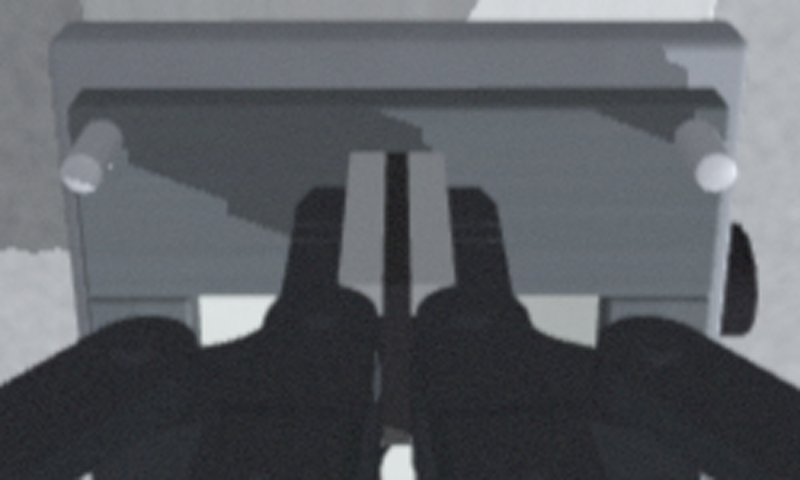

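Request:
{"method": "step_arm", "body": {"commands": "0 0 0 0.05 0 0 0; 0 0 0 0.1 0 0 0; 0 0 0 0.1 0 0 0"}}

```text
time_s: 8.45
eef_pos: [473.2, 136.2, 57.0]
ee_rot: [0.127, -0.192, 0.973, 0.025]
force: [-4.8, -2.3, 9.1]
grip_width: 0.0
grip_force: 5.0
```

Request:
{"method": "step_arm", "body": {"commands": "0 0 0 0.05 0 0 0; 0 0 0 0.1 0 0 0; 0 0 0 0.1 0 0 0"}}

```text
time_s: 8.7
eef_pos: [473.3, 136.3, 56.8]
ee_rot: [0.127, -0.192, 0.973, 0.025]
force: [-13.4, -5.7, 23.4]
grip_width: 0.002
grip_force: 13.7
```

```bash
python3 - <<'E'
from h import *
S=cam('scene'); p=PO+PR.apply([-45.2,0,24.74])
for z in (-25,-15,-5,0,5,17): print(z,proj(S,p+TR.apply([0,0,z])).round(1))
p,r=pose(); s=sense(); print('in panel',PR.inv().apply(p-PO),'F',PR.inv().apply(s['force']),s['wrist_torque'])
capture('scene'); print([(np.round(d['xy'],1),d['score']) for d in spot_point('scene','frame_press')[:1]],proj(S,PO+PR.apply([[-44,0,8],[-44,0,18]])))
E
```

```text
-25 [[389.8 185.2]]
-15 [[389.2 189. ]]
-5 [[388.7 192.8]]
0 [[388.4 194.7]]
5 [[388.1 196.6]]
17 [[387.5 201. ]]
in panel [-43.94257027  -0.10758094   2.18226055] F [-8.05133429 -0.19679245 26.35021982] [-0.51602492  1.46029418  0.03118709]
[(array([384.1, 203.1]), 0.92)] [[387.46665738 201.08831866]
 [388.00736687 197.35980937]]
```

Request:
{"method": "step_arm", "body": {"commands": "0 0 0 -0.3 0 0 0; 0 0 0 -2 0 0 0; 0 0 0 -6 0 0 0; 0.5 0 0 -10 0 0 0; 1 0 0 -14 0 0 0; 1 0 0 -14 0 0 0; 1 0 0 -14 0 0 0; 1 0 0 -14 0 0 0"}}

```text
time_s: 9.47
eef_pos: [439.9, 122.7, 190.3]
ee_rot: [0.127, -0.192, 0.973, 0.025]
force: [-0.1, -0.1, 0.2]
grip_width: 0.705
grip_force: 0.0
```

```bash
cat > fit.py <<'E'
from h import *
M=cam('wrist'); im=capture('wrist'); g=cv2.cvtColor(im,cv2.COLOR_RGB2GRAY)
W=lambda a,T=(PR,PO): proj(M,T[1]+T[0].apply(np.atleast_2d(a)))
rp,ax,n=ringpix(im,W([12,6,0])[0],18); print('ring',rp,ax,n,'pred',W([12,6,0]))
wc=cv2.cornerSubPix(g,np.float32(W([[-28,-32,8],[-28,32,8],[46,32,8],[46,-32,8]])).reshape(-1,1,2),(7,7),(-1,-1),(3,30,.01)).reshape(-1,2)
print('pred',W([[-28,-32,8],[-28,32,8],[46,32,8],[46,-32,8]]).round(1).tolist(),'seen',wc.round(1).tolist())
def res(p,full=False):
    T=panelpose(*p[:3]); h=18-p[3]
    a=W([12,6,0],T)[0]-rp; c=(W([[-28,-32,h],[-28,32,h],[46,32,h],[46,-32,h]],T)-wc).ravel()
    return (a,c) if full else np.r_[3*a,c]
s=least_squares(res,[513,152.7,.39,8]); print(s.x.round(3),s.cost); [print(a.round(1)) for a in res(s.x,1)]
save('w7',im)
E
python3 fit.py; python3 - <<'E'
from h import *
T=cam('top'); print('decoy top',atz(T,(371.6,276.8),6),atz(T,(371.6,279),128), 'gauge top(374,243)',atz(T,(374,243.5),128))
for yaw in (np.pi,): 
    x=np.array([np.cos(yaw),np.sin(yaw),0]); z=np.array([0,0,-1]); plan([460,-165,270],R.from_matrix(np.c_[x,np.cross(z,x),z]))
E
```

```text
ring [330.34332657 241.04345512] (19.651351928710938, 21.167633056640625) 33 pred [[330.36943956 241.17642958]]
pred [[287.7, 203.6], [360.3, 203.6], [357.7, 277.5], [290.3, 277.5]] seen [[288.29998779296875, 202.89999389648438], [359.29998779296875, 203.10000610351562], [356.3999938964844, 274.1000061035156], [291.8999938964844, 273.6000061035156]]
[5.13158e+02 1.52723e+02 3.92000e-01 1.56750e+01] 3.4359736360015027
[-0.   0.2]
[-0.1 -1.2  0.3 -1.5  0.8  0.4 -1.   1. ]
decoy top [ 378.54653255 -170.84850928    6.        ] [ 379.83844325 -155.92176919  128.        ] gauge top(374,243) [ 481.03439074 -164.02155954  128.        ]
shift cm [  6.7  -27.38 -10.1 ] rot [0.0513 0.2548 0.3875] rows>=7.2
```

Request:
{"method": "step_arm", "body": {"commands": "1 6.7 -27.4 -10.1 0.05 0.255 0.388; 1 6.7 -27.4 -10.1 0.05 0.255 0.388; 1 6.7 -27.4 -10.1 0.05 0.255 0.388; 1 6.7 -27.4 -10.1 0.05 0.255 0.388; 1 6.7 -27.4 -10.1 0.05 0.255 0.388; 1 6.7 -27.4 -10.1 0.05 0.255 0.388; 1 6.7 -27.4 -10.1 0.05 0.255 0.388; 1 6.7 -27.4 -10.1 0.05 0.255 0.388; 1 6.7 -27.4 -10.1 0.05 0.255 0.388; 1 6.7 -27.4 -10.1 0.05 0.255 0.388; 1 6.7 -27.4 -10.1 0.05 0.255 0.388; 1 6.7 -27.4 -10.1 0.05 0.255 0.388"}}

```text
time_s: 10.52
eef_pos: [460.3, -163.7, 270.6]
ee_rot: [0.0, -0.001, 1.0, 0.001]
force: [-0.0, -0.2, -0.8]
grip_width: 0.997
grip_force: 0.0
```

```bash
python3 - <<'E'
from h import *
p,r=pose(); print(p,r.as_matrix().round(3).tolist())
M=cam('wrist'); im=capture('wrist'); save('w8',im); import pickle; pickle.dump((M,p,r),open('w8.pkl','wb'))
for l in ("stand","gauge","gauge_tip"): print(l,[(np.round(d['xy'],1).tolist(),round(d['score'],2)) for d in spot_point('wrist',l)][:3])
for l in ("gauge","stand"):
    for d in trace('wrist',l)[:3]:
        c,_=cv2.findContours(d['mask'].astype(np.uint8),0,1); c=max(c,key=cv2.contourArea); print(l,round(d['score'],2),np.round(d['rect']).tolist(),cv2.approxPolyDP(c,3,True)[:,0].tolist())
E
```

```text
[ 460.28030123 -163.74329122  270.57020794] [[-1.0, -0.002, 0.001], [-0.002, 1.0, 0.002], [-0.001, 0.002, -1.0]]
stand [([320.6, 169.5], 0.72)]
gauge [([323.1, 164.9], 0.72), ([325.2, 82.4], 0.64)]
gauge_tip []
gauge 0.88 [324.0, 79.0, 48.0, 49.0] [[315, 58], [300, 77], [313, 97], [329, 105], [345, 87], [320, 58]]
gauge 0.81 [320.0, 189.0, 36.0, 59.0] [[317, 162], [306, 173], [303, 210], [325, 216], [338, 185], [334, 168]]
stand 0.77 [323.0, 174.0, 70.0, 69.0] [[296, 137], [287, 201], [302, 203], [305, 171], [316, 161], [323, 161], [335, 169], [339, 185], [330, 208], [346, 209], [354, 146]]
```

View pics/w8.png

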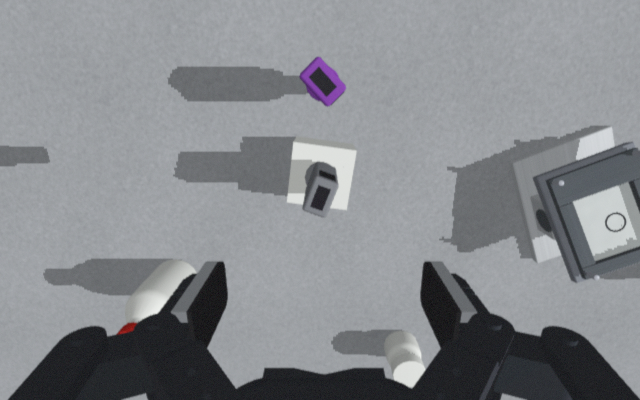

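```bash
cat > gfit.py <<'E'
from h import *
import pickle; M,p,r=pickle.load(open('w8.pkl','rb'))
im=cv2.imread('pics/w8.png'); hsv=cv2.cvtColor(im,cv2.COLOR_BGR2HSV); g=im.max(2)
sub=g[155:222,285:360]
# gauge = dark pixels on the stand (shadow lies left, out of the handle)
import sys
def sil(q,only=None):
    x,y,yaw=q; m=np.zeros((400*4,640*4),np.uint8); R3=R.from_euler('z',yaw)
    bx=np.array([[a,b,c] for c in (56,128) for a in (-18,18) for b in (-12,12)],float)
    th=np.linspace(0,6.28,24); cyl=np.concatenate([np.c_[18*np.cos(th),18*np.sin(th),0*th+c] for c in (50,56)])
    for P in (bx,cyl):
        uv=proj(M,np.array([x,y,0])+R3.apply(P)); cv2.fillConvexPoly(m,cv2.convexHull(np.round(uv*4).astype(np.int32)),1)
    return cv2.resize(m.astype(np.float32),(640,400),interpolation=cv2.INTER_AREA)
t=[d for d in trace('wrist','gauge') if abs(d['rect'][1]-189)<10][0]['mask'].astype(float)
def cost(q): s=sil(q); return 1-np.minimum(s,t).sum()/np.maximum(s,t).sum()
from scipy.optimize import minimize
best=min((minimize(cost,[472,-168,y0],method='Nelder-Mead',options=dict(initial_simplex=[[472,-168,y0],[478,-168,y0],[472,-162,y0],[472,-168,y0+.3]])) for y0 in (-1,-.5,0,.5,1,1.5)),key=lambda s:s.fun)
print(best.x,best.fun)
R3=R.from_euler('z',best.x[2]); print('top corners',proj(M,np.r_[best.x[:2],0]+R3.apply([[18,12,128],[18,-12,128],[-18,-12,128],[-18,12,128]])).round(1).tolist())
sc=[atz(M,u,50)[:2].round(1).tolist() for u in [(296,137),(354,146),(346,209),(287,201)]]; print('stand top',sc,np.mean(sc,0))
o=cv2.resize(im[120:230,260:380],(720,660),interpolation=cv2.INTER_CUBIC)
c,_=cv2.findContours((sil(best.x)>.5).astype(np.uint8),0,1)
cv2.polylines(o,[np.round((c[0]-[260,120]+.5)*6).astype(np.int32)],True,(0,0,255),1)
cv2.imwrite('pics/g.png',o[:590])
E
python3 gfit.py
```

```text
[ 4.75184228e+02 -1.66919505e+02 -3.18602390e-01] 0.09023053298604367
top corners [[326.3, 219.5], [301.6, 211.9], [313.6, 175.8], [339.1, 184.0]]
stand top [[430.3, -193.7], [440.0, -130.3], [513.4, -137.5], [503.7, -205.8]] [ 471.85  -166.825]
```

```bash
python3 - <<'E'
from h import *
yaw=np.pi-0.319
x=np.array([np.cos(yaw),np.sin(yaw),0]); z=np.array([0,0,-1]); plan([474,-167,170],R.from_matrix(np.c_[x,np.cross(z,x),z]))
E
```

```text
shift cm [-1.35 -0.21 10.12] rot [0.0014 0.0015 0.319 ] rows>=2.6
```

Request:
{"method": "step_arm", "body": {"commands": "1 -1.35 -0.2 10 0.0014 0.0015 0.319; 1 -1.35 -0.2 10 0.0014 0.0015 0.319; 1 -1.35 -0.2 10 0.0014 0.0015 0.319; 1 -1.35 -0.2 10 0.0014 0.0015 0.319; 1 -1.35 -0.2 10 0.0014 0.0015 0.319; 1 -1.35 -0.2 10 0.0014 0.0015 0.319; 1 -1.35 -0.2 10 0.0014 0.0015 0.319"}}

```text
time_s: 11.45
eef_pos: [474.6, -167.6, 173.1]
ee_rot: [0.002, 0.158, 0.987, -0.001]
force: [-0.1, 0.3, 0.3]
grip_width: 1.001
grip_force: 0.0
```

```bash
python3 - <<'E'
from h import *
p,r=pose(); print(p,r.as_matrix().round(3).tolist())
M=cam('wrist'); im=capture('wrist'); save('w9',im); import pickle; pickle.dump((M,p,r),open('w8.pkl','wb'))
for d in trace('wrist','gauge')[:3]:print(d['score'],d['rect'])
for d in trace('wrist','stand')[:1]:
        c,_=cv2.findContours(d['mask'].astype(np.uint8),0,1); c=max(c,key=cv2.contourArea); print(round(d['score'],2),np.round(d['rect']).tolist(),cv2.approxPolyDP(c,3,True)[:,0].tolist())
W=lambda a: proj(M,np.array([474,-167,0])+np.array(a)).round(0)
print(W([[0,0,128],[0,0,50]]))
E
```

```text
[ 474.62702186 -167.6092408   173.0748766 ] [[-0.95, 0.313, 0.003], [0.313, 0.95, -0.002], [-0.003, -0.001, -1.0]]
0.96 [276.5, 54.6, 80.3, 71.7]
0.59 [325.4, 208.7, 40.5, 83.7]
0.88 [323.0, 184.0, 97.0, 95.0] [[354, 133], [283, 145], [276, 153], [293, 231], [305, 229], [304, 185], [310, 172], [319, 167], [337, 170], [344, 179], [345, 223], [371, 218], [360, 143]]
[[324. 222.]
 [324. 187.]]
```

```bash
sed -i 's/-189)<10/-208)<12/; s/(120:230,260:380)/(140:260,260:390)/' gfit.py; sed -i "s/^sc=.*/sc=[atz(M,u,50)[:2].round(1).tolist() for u in [(279,146),(358,133),(374,218),(293,231)]]; print('stand top',sc,np.mean(sc,0))/; s/im\[120:230,260:380\]/im[130:270,250:400]/; s/(720,660)/(600,560)/; s/-\[260,120\]+.5)\*6/-[250,130]+.5)*4/" gfit.py; python3 gfit.py
```

```text
[ 4.74370965e+02 -1.67012913e+02 -3.48386067e-01] 0.05290474786198762
top corners [[342.6, 249.1], [304.9, 248.1], [305.7, 193.9], [345.5, 195.1]]
stand top [[429.9, -191.1], [439.9, -127.5], [513.9, -134.9], [503.5, -205.6]] [ 471.8   -164.775]
```

View pics/g.png

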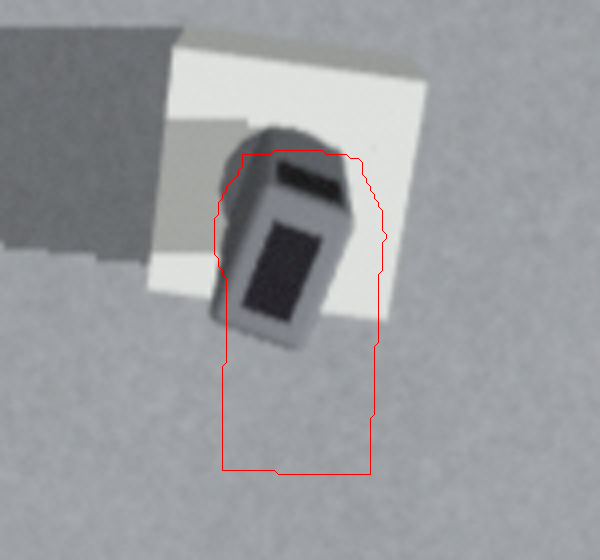

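Request:
{"method": "step_arm", "body": {"commands": "1 0.08 0.04 3 0 0 0.015; 1 0.08 0.04 6 0 0 0.015; 1 0.08 0.04 8 0 0 0.015; 1 0.08 0.04 9 0 0 0.015; 1 0.08 0.04 9.5 0 0 0.015; 1 0.08 0.04 9.5 0 0 0.015; 1 0.08 0.04 9.5 0 0 0.015"}}

```text
time_s: 12.23
eef_pos: [474.0, -166.9, 77.3]
ee_rot: [0.001, 0.166, 0.986, -0.0]
force: [-0.2, 0.4, 0.2]
grip_width: 1.002
grip_force: 0.0
```

```bash
python3 - <<'E'
from h import *
p,r=pose(); print(p,r.as_matrix().round(3).tolist())
M=cam('wrist'); im=capture('wrist'); save('w10',im); import pickle; pickle.dump((M,p,r),open('w8.pkl','wb'))
for d in trace('wrist','gauge')[:3]:print(d['score'],np.round(d['rect'],1), d['mask'].sum())
print(proj(M,np.array([[474.2,-167,128],[474.2,-167,50]])).round(0), proj(M,p+r.apply([[11,42,-18],[11,-42,-18]])))
capture('scene')
for d in trace('scene','gauge')[:3]:print(d['score'],np.round(d['rect'],1), d['mask'].sum())
S=cam('scene');print(proj(S,np.array([[474.2,-167,128],[474.2,-167,50]])).round(0))
print(proj(S,p+r.apply([[0,0,-5],[0,0,-18],[0,0,17]])))
E
```

```text
[ 473.96648682 -166.87659796   77.29161584] [[-0.945, 0.328, 0.001], [0.328, 0.945, -0.001], [-0.002, -0.0, -1.0]]
0.97 [224.7  48.4 157.9  96.8] 10893
0.95 [327.2 288.2  67.8 159.5] 9967
[[324. 327.]
 [324. 235.]] [[421.3096138  254.35208847]
 [226.48116955 254.33399019]]
0.92 [295.1 157.6  14.1  31.2] 344
0.85 [316.8 148.9  14.6  38.9] 293
0.7 [207.2 165.7  24.5  46.6] 823
[[293. 144.]
 [294. 168.]]
[[293.72111026 158.26910316]
 [293.62660404 154.21119418]
 [293.87828369 165.01781679]]
```

Request:
{"method": "step_arm", "body": {"commands": "1 0 0 0.6 0 0 0; 1 0 0 1.2 0 0 0; 1 0 0 1.2 0 0 0; 0.5 0 0 1.2 0 0 0; 0.2 0 0 1.2 0 0 0; 0.2 0 0 1.2 0 0 0; 0.2 0 0 1.2 0 0 0; 0 0 0 1.2 0 0 0; 0 0 0 1.2 0 0 0; 0 0 0 1.2 0 0 0; 0 0 0 1.2 0 0 0", "newtons": 60}}

```text
time_s: 13.35
eef_pos: [473.6, -166.6, 64.5]
ee_rot: [0.0, 0.166, 0.986, -0.0]
force: [-0.8, -0.5, 3.7]
grip_width: 0.274
grip_force: 58.3
```

Request:
{"method": "step_arm", "body": {"commands": "0 0 0 -1 0 0 0; 0 0 0 -3 0 0 0; 0 0 0 -6 0 0 0; 0 0 0 -10 0 0 0; 0 0 0 -14 0 0 0; 0 0 0 -14 0 0 0; 0 0 0 -14 0 0 0"}}

```text
time_s: 13.93
eef_pos: [473.8, -166.8, 206.2]
ee_rot: [0.002, 0.166, 0.986, -0.001]
force: [-0.7, -0.5, -2.3]
grip_width: 0.274
grip_force: 58.4
```

```bash
python3 - <<'E'
from h import *
p,r=pose(); print(p,r.as_matrix().round(3).tolist(),sense()['grip_width'],sense()['force'])
S,T=cam('scene'),cam('top')
tip=p+r.apply([-.7,0,58.5]); 
for c,M in(('scene',S),('top',T)):
    im=capture(c); save('lift_'+c,im); print(c,'pred tip',proj(M,tip),'pred top',proj(M,p+r.apply([-.7,0,58.5-122])),[(d['xy'],d['score']) for d in spot_point(c,'gauge_tip')[:3]])
    for d in trace(c,'gauge')[:3]: print(d['score'],np.round(d['rect'],1),d['mask'].sum())
plan(PO+PR.apply([12,6,58.5+30]),TR)
plan(PO+PR.apply([12,6,58.5+70]),TR)
E
```

```text
[ 473.82674212 -166.77442675  206.22102866] [[-0.945, 0.328, 0.003], [0.328, 0.945, -0.002], [-0.004, -0.001, -1.0]] 0.27445328231434635 [-0.71902223 -0.46023668 -2.33195982]
scene pred tip [[292.95345328 137.36436719]] pred top [[292.02985144  94.20098263]] []
0.88 [293.9 116.4  13.5  45.6] 318
0.81 [315.9 150.2  14.5  33.7] 301
top pred tip [[376.00611129 245.6672336 ]] pred top [[382.17239145 245.5125244 ]] []
shift cm [ 7.9  31.16  4.89] rot [-0.0928 -0.2506 -0.7205] rows>=7.8
shift cm [ 8.68 30.48  1.02] rot [-0.0928 -0.2506 -0.7205] rows>=7.6
```

Request:
{"method": "step_arm", "body": {"commands": "0 8.7 30.5 1 -0.093 -0.25 -0.72; 0 8.7 30.5 1 -0.093 -0.25 -0.72; 0 8.7 30.5 1 -0.093 -0.25 -0.72; 0 8.7 30.5 1 -0.093 -0.25 -0.72; 0 8.7 30.5 1 -0.093 -0.25 -0.72; 0 8.7 30.5 1 -0.093 -0.25 -0.72; 0 8.7 30.5 1 -0.093 -0.25 -0.72; 0 8.7 30.5 1 -0.093 -0.25 -0.72; 0 8.7 30.5 1 -0.093 -0.25 -0.72; 0 8.7 30.5 1 -0.093 -0.25 -0.72; 0 8.7 30.5 1 -0.093 -0.25 -0.72; 0 8.7 30.5 1 -0.093 -0.25 -0.72"}}

```text
time_s: 15.23
eef_pos: [491.3, 149.2, 194.0]
ee_rot: [0.127, -0.191, 0.973, 0.024]
force: [0.4, 0.3, -2.0]
grip_width: 0.272
grip_force: 58.8
```

```bash
cat > chk.py <<'E'
from h import *
p,r=pose(); s=sense(); tip=p+r.apply([-.7,0,58.5]); print('tip in panel',PR.inv().apply(tip-PO),'err',(r.inv()*TR).as_rotvec(),'F',PR.inv().apply(s['force']),s['grip_width'])
for c in ('scene','wrist','top'):
    M=cam(c); im=capture(c); save('c_'+c,im); print(c,'pred tip',proj(M,tip).round(1),'top',proj(M,p+r.apply([-.7,0,58.5-122])).round(1),[(d['xy'],round(d['score'],2)) for d in spot_point(c,'gauge_tip')[:2]])
    for d in trace(c,'gauge')[:2]:
        m=d['mask']; ys,xs=np.nonzero(m); l=cv2.fitLine(np.c_[xs,ys].astype(np.float32),2,0,.01,.01).ravel(); print(round(d['score'],2),np.round(d['rect'],1),m.sum(),'axis',l.round(2),'low',xs[ys==ys.max()].mean(),ys.max())
plan(PO+PR.apply([12,6,58.5+8])+TR.apply([.7,0,0]),TR)
E
python3 chk.py
```

```text
tip in panel [12.91457585  4.91070695 70.6595023 ] err [-0.00179856  0.00025802 -0.00124432] F [-0.07417154  0.14052272 -2.04762408] 0.2716365052588622
scene pred tip [[391.3 184.2]] top [[399.  132.1]] []
0.62 [315.9 150.3  12.3  37.4] 303 axis [ 2.0000e-02 -1.0000e+00  3.1526e+02  1.4940e+02] low 315.5 169
wrist pred tip [[324.2 216.3]] top [[324.6 354.8]] []
0.94 [325.3 292.1  74.6 159.5] 10581 axis [  0.    -1.   323.78 298.53] low 324.5 373
top pred tip [[262.8 234.8]] top [[261.9 244.7]] [([261.7, 230.9], 0.2)]
0.56 [260.6 233.1  10.3   4.7] 50 axis [ 9.8000e-01 -1.8000e-01  2.6154e+02  2.3418e+02] low 258.5 237
0.49 [376.2 278.5  12.2  15.2] 132 axis [  0.79   0.61 373.08 279.16] low 375.5 285
shift cm [0.13 0.04 6.29] rot [-0.0016  0.0009 -0.0002] rows>=1.5
```

```bash
python3 - <<'E'
from h import *
p,r=pose(); M=cam('wrist'); 
W=lambda a: proj(M,p+r.apply(np.atleast_2d(a))).round(1).tolist()
for L in (53.5,58.5,63.5,80): print(L,'tip',W([3.3,0,L]),'nose',W([10.3,0,L-12]),'collar',W([17.3,0,L-44]),W([17.3,0,L-50]))
im=cv2.imread('pics/c_wrist.png'); g=im.max(2)
print('ring pred',proj(M,PO+PR.apply([[12,6,0],[-28,0,8]])))
print('col324',g[150:290:2,324].tolist()); 
d=[d for d in trace('wrist','gauge')][0]['mask']; print([(y,np.nonzero(d[y])[0].min(),np.nonzero(d[y])[0].max()) for y in range(212,300,4) if d[y].any()])
E
```

```text
53.5 tip [[324.2, 213.6]] nose [[324.2, 209.6]] collar [[324.3, 217.9]] [[324.4, 222.3]]
58.5 tip [[324.2, 210.9]] nose [[324.2, 206.8]] collar [[324.3, 214.4]] [[324.3, 218.6]]
63.5 tip [[324.2, 208.4]] nose [[324.2, 204.2]] collar [[324.3, 211.1]] [[324.3, 215.1]]
80 tip [[324.2, 200.7]] nose [[324.2, 196.4]] collar [[324.3, 201.4]] [[324.3, 204.7]]
ring pred [[324.63419708 185.68689443]
 [317.15763544 140.08117097]]
col324 [220, 219, 219, 221, 222, 221, 221, 221, 222, 221, 220, 218, 131, 180, 220, 222, 221, 221, 220, 219, 219, 220, 219, 180, 131, 218, 220, 218, 219, 219, 210, 133, 125, 119, 88, 91, 98, 84, 87, 86, 88, 87, 86, 84, 85, 87, 88, 88, 85, 89, 87, 86, 83, 87, 85, 88, 79, 34, 24, 28, 28, 29, 32, 33, 27, 33, 30, 33, 30, 33]
[(212, np.int64(320), np.int64(328)), (216, np.int64(312), np.int64(334)), (220, np.int64(308), np.int64(338)), (224, np.int64(302), np.int64(344)), (228, np.int64(299), np.int64(348)), (232, np.int64(295), np.int64(352)), (236, np.int64(293), np.int64(354)), (240, np.int64(291), np.int64(356)), (244, np.int64(290), np.int64(357)), (248, np.int64(291), np.int64(356)), (252, np.int64(295), np.int64(353)), (256, np.int64(295), np.int64(353)), (260, np.int64(294), np.int64(353)), (264, np.int64(293), np.int64(355)), (268, np.int64(292), np.int64(355)), (272, np.int64(291), np.int64(356)), (276, np.int64(291), np.int64(357)), (280, np.int64(291), np.int64(358)), (284, np.int64(290), np.int64(359)), (288, np.int64(290), np.int64(359)), (292, np.int64(289), np.int64(360)), (296, np.int64(288), np.int64(360))]
```

Request:
{"method": "step_arm", "body": {"commands": "0 0.25 0.08 3 0 0 0; 0 0.25 0.08 5 0 0 0; 0 0.25 0.08 6 0 0 0; 0 0.25 0.08 6.2 0 0 0; 0 0.25 0.08 6.2 0 0 0; 0 0.25 0.08 6.2 0 0 0; 0 0.25 0.08 6.2 0 0 0"}}

```text
time_s: 16.32
eef_pos: [504.0, 155.9, 134.9]
ee_rot: [0.129, -0.192, 0.973, 0.024]
force: [-0.7, 0.4, -2.1]
grip_width: 0.275
grip_force: 58.9
```

```bash
cat > near.py <<'E'
from h import *
p,r=pose(); s=sense(); tip=p+r.apply([-.7,0,58.5]); print('TCP panel',PR.inv().apply(p-PO),'tip',PR.inv().apply(tip-PO),'err',(r.inv()*TR).as_rotvec(),'F',PR.inv().apply(s['force']),s['grip_width'],s['time_s'])
M=cam('wrist'); im=capture('wrist'); save('near',im); g=im.max(2)
W=lambda a: proj(M,p+r.apply(np.atleast_2d(a))).round(1).tolist()
print('pred nose',W([10.3,0,46.5]),'nose sides',W([[-.7,-11,46.5],[-.7,11,46.5]]),'collar',W([17.3,0,14.5]),W([17.3,0,8.5]))
rc=proj(M,PO+PR.apply([12,6,0]))[0]; print('ring centre pred',rc,'near edge',proj(M,PO+PR.apply([[3,6,0],[1,6,0]])).round(1).tolist())
v0=int(rc[1]); print('col324 from 155',g[155:235,324].tolist())
for v in (v0-12,v0,v0+6): print(v,'cols 290..360',g[v,290:360].tolist())
d=trace('wrist','gauge')[0]['mask']; print([(y,np.nonzero(d[y])[0].min(),np.nonzero(d[y])[0].max()) for y in range(190,260,3) if d[y].any()])
E
python3 near.py
```

```text
TCP panel [10.86022331  6.39428993 68.4173209 ] tip [11.72639854  6.26592062  9.91968623] err [-0.0021969   0.00284045  0.00018726] F [-1.00042176  0.60654935 -1.85585886] 0.27478118376123567 16.3167
pred nose [[324.2, 206.9]] nose sides [[306.6, 223.5], [341.8, 223.5]] collar [[324.3, 214.4]] [[324.3, 218.6]]
ring centre pred [323.79739773 211.8313689 ] near edge [[323.8, 199.4], [323.8, 196.5]]
col324 from 155 [130, 174, 212, 224, 225, 225, 225, 225, 225, 226, 227, 225, 226, 226, 225, 227, 226, 227, 226, 227, 227, 228, 228, 229, 227, 228, 228, 227, 228, 227, 227, 228, 228, 226, 227, 226, 227, 227, 227, 227, 226, 211, 164, 82, 107, 190, 224, 227, 228, 228, 229, 229, 228, 228, 227, 218, 186, 142, 132, 130, 130, 125, 109, 94, 93, 101, 108, 104, 94, 92, 92, 93, 95, 88, 91, 88, 91, 91, 93, 91]
199 cols 290..360 [207, 203, 182, 177, 175, 173, 175, 176, 173, 175, 174, 175, 176, 183, 220, 225, 226, 225, 225, 226, 224, 224, 225, 222, 204, 187, 143, 101, 76, 76, 76, 86, 101, 105, 107, 108, 107, 80, 80, 76, 77, 116, 185, 201, 222, 227, 227, 225, 226, 226, 225, 225, 226, 225, 226, 222, 184, 17
[... 687 characters left out ...]
3, 191, 222, 226, 227, 227, 227, 224, 186, 174, 175, 175, 175, 174, 177, 175, 176, 176, 174, 177, 174, 174]
[(214, np.int64(315), np.int64(331)), (217, np.int64(312), np.int64(335)), (220, np.int64(309), np.int64(339)), (223, np.int64(305), np.int64(344)), (226, np.int64(301), np.int64(347)), (229, np.int64(298), np.int64(349)), (232, np.int64(296), np.int64(352)), (235, np.int64(294), np.int64(354)), (238, np.int64(293), np.int64(355)), (241, np.int64(292), np.int64(356)), (244, np.int64(291), np.int64(356)), (247, np.int64(292), np.int64(356)), (250, np.int64(296), np.int64(352)), (253, np.int64(296), np.int64(352)), (256, np.int64(295), np.int64(352)), (259, np.int64(295), np.int64(353))]
```

```bash
cat > gf2.py <<'E'
from h import *
from scipy.optimize import minimize
p,r=pose(); M=cam('wrist'); capture('wrist'); t=trace('wrist','gauge')[0]['mask'].astype(np.float32)
th=np.linspace(0,6.28,40,endpoint=False)
def cyl(R_,a,b): return np.concatenate([np.c_[R_*np.cos(th),R_*np.sin(th),0*th+c] for c in (a,b)])
parts=[cyl(4,0,12),cyl(11,12,44),cyl(18,44,50),np.array([[a,b,c] for c in (50,122) for a in (-18,18) for b in (-12,12)],float)]
FL=R.from_matrix(np.diag([1.,-1,-1]))
def sil(q):
    x,y,L,ty,tx=q; g=R.from_rotvec([tx,ty,0]); m=np.zeros((1600,2560),np.uint8)
    for P in parts:
        # pivot for tilt at the grip (gauge z 85)
        Q=g.apply(FL.apply(P-[0,0,85]))+[x,y,L-85]
        uv=proj(M,p+r.apply(Q)); cv2.fillConvexPoly(m,cv2.convexHull(np.round(uv*4+1.5).astype(np.int32)),1)
    return cv2.resize(m,(640,400),interpolation=cv2.INTER_AREA).astype(np.float32) if 0 else cv2.resize(m.astype(np.float32),(640,400),interpolation=cv2.INTER_AREA)
def cost(q,w=slice(200,376)): s=sil(q)[w]; u=t[w]; return 1-np.minimum(s,u).sum()/np.maximum(s,u).sum()
def run(fix):
    f=lambda v: cost(fix(v)); n=len(fix.n); x0=np.array(fix.n,float); sx=np.vstack([x0]+[x0+np.eye(n)[i]*fix.d[i] for i in range(n)])
    return minimize(f,x0,method='Nelder-Mead',options=dict(initial_simplex=sx,maxiter=250))
class F: pass
def mk(fn,n,d): fn2=lambda v:fn(v); fn2.n=n; fn2.d=d; return fn2
for name,fx in (('xy',mk(lambda v:[v[0],v[1],58.5,0,0],[-2,0],[2,1])),('xyL',mk(lambda v:[v[0],v[1],v[2],0,0],[-2,0,58],[2,1,4])),('xy tilt',mk(lambda v:[v[0],v[1],58.5,v[2],v[3]],[-2,0,0,0],[2,1,.05,.05])),('all',mk(lambda v:list(v),[-2,0,57,0,0],[2,1,4,.05,.05]))):
    s=run(fx); q=fx(s.x); x,y,L,ty,tx=q
    tip=R.from_rotvec([tx,ty,0]).apply([0,0,85])+[x,y,L-85]; print(name,np.round(q,3),round(s.fun,4),'tip tool',tip.round(1),'panel',PR.inv().apply(p+r.apply(tip)-PO).round(1))
E
python3 gf2.py
```

```text
xy [-3.683 -0.249 58.5    0.     0.   ] 0.069 tip tool [-3.7 -0.2 58.5] panel [14.5  6.1  9.7]
xyL [-4.35  -0.247 61.609  0.     0.   ] 0.0601 tip tool [-4.4 -0.2 61.6] panel [15.1  6.1  6.6]
xy tilt [-3.797e+00 -2.810e-01  5.850e+01  3.000e-03  1.000e-03] 0.0687 tip tool [-3.6 -0.4 58.5] panel [14.4  6.   9.7]
all [-4.1730e+00 -2.9100e-01  6.1531e+01 -7.0000e-03  1.0000e-03] 0.0598 tip tool [-4.7 -0.4 61.5] panel [15.5  5.9  6.7]
```

Request:
{"method": "step_arm", "body": {"commands": "0 0.13 0 0 0 0 0; 0 0.26 0 0 0 0 0; 0 0.26 0 0 0 0 0; 0 0.26 0 0 0 0 0; 0 0.26 0 0 0 0 0"}}

```text
time_s: 16.93
eef_pos: [501.2, 155.0, 133.0]
ee_rot: [0.128, -0.192, 0.973, 0.024]
force: [0.7, 0.3, -2.0]
grip_width: 0.276
grip_force: 58.9
```

```bash
cat > fav.py <<'E'
from h import *
def fav(n=12):
    F=[];P=[]
    for i in range(n):
        capture('wrist'); s=sense(); F.append(PR.inv().apply(s['force'])); P.append(PR.inv().apply(s['eef_pos']-PO))
    F=np.array(F); return F.mean(0),F.std(0)/n**.5,np.mean(P,0)
a=fav(); print('F',a[0].round(2),'se',a[1].round(2),'TCP',a[2].round(2),sense()['time_s'])
p,r=pose(); print((r.inv()*TR).as_rotvec())
E
python3 fav.py; python3 gf2.py
```

```text
F [-0.55  0.26 -1.85] se [0.12 0.15 0.18] TCP [ 7.54  6.59 67.35] 17.5333
[-1.51375249e-03  9.18486990e-04  1.21316358e-05]
xy [-3.64 -0.1  58.5   0.    0.  ] 0.0708 tip tool [-3.6 -0.1 58.5] panel [11.2  6.4  8.9]
xyL [-4.445 -0.219 61.756  0.     0.   ] 0.0599 tip tool [-4.4 -0.2 61.8] panel [12.   6.3  5.6]
xy tilt [-3.893e+00 -2.460e-01  5.850e+01  4.000e-03  2.000e-03] 0.0703 tip tool [-3.5 -0.4 58.5] panel [11.1  6.1  8.9]
all [-4.2040e+00 -2.7300e-01  6.1567e+01 -7.0000e-03  2.0000e-03] 0.0592 tip tool [-4.8 -0.4 61.6] panel [12.4  6.1  5.8]
```

Request:
{"method": "step_arm", "body": {"commands": "0 0 0 0.3 0 0 0; 0 0 0 0.5 0 0 0; 0 0 0 0.7 0 0 0; 0 0 0 0.8 0 0 0; 0 0 0 0.8 0 0 0; 0 0 0 0.8 0 0 0; 0 0 0 0.8 0 0 0"}}

```text
time_s: 18.22
eef_pos: [503.2, 155.8, 125.4]
ee_rot: [0.128, -0.192, 0.973, 0.024]
force: [0.5, -0.7, -1.8]
grip_width: 0.271
grip_force: 58.9
```

```bash
python3 fav.py; python3 near.py | head -4
```

```text
F [-0.47 -0.17 -1.77] se [0.14 0.11 0.15] TCP [ 7.57  6.57 59.39] 18.8167
[-1.52198499e-03  9.14099910e-04  5.13162807e-05]
TCP panel [ 7.5197228   6.58758336 59.35223953] tip [8.27319961 6.49858506 0.85297156] err [-1.52198499e-03  9.14099910e-04  5.13162807e-05] F [ 0.0620173  -0.14498427 -1.8076802 ] 0.2710084596544875 18.8167
pred nose [[324.2, 206.8]] nose sides [[306.6, 223.5], [341.9, 223.5]] collar [[324.3, 214.4]] [[324.3, 218.6]]
ring centre pred [323.44823792 221.42536272] near edge [[323.4, 208.6], [323.4, 205.8]]
col324 from 155 [118, 118, 117, 115, 118, 118, 119, 119, 124, 161, 205, 226, 228, 227, 227, 227, 227, 227, 227, 227, 227, 227, 227, 228, 227, 228, 228, 227, 229, 229, 229, 230, 229, 230, 229, 229, 229, 230, 229, 229, 230, 229, 229, 229, 228, 229, 229, 228, 228, 229, 226, 193, 94, 87, 179, 200, 164, 133, 130, 133, 133, 127, 110, 97, 93, 103, 108, 104, 95, 90, 94, 92, 94, 91, 92, 90, 93, 91, 92, 91]
```

Request:
{"method": "step_arm", "body": {"commands": "0 0 0 0.1 0 0 0; 0 0 0 0.2 0 0 0; 0 0 0 0.25 0 0 0; 0 0 0 0.25 0 0 0; 0 0 0 0.25 0 0 0"}}

```text
time_s: 19.33
eef_pos: [503.8, 156.0, 122.9]
ee_rot: [0.128, -0.192, 0.973, 0.024]
force: [0.7, 0.7, -0.8]
grip_width: 0.27
grip_force: 58.9
```

```bash
python3 fav.py
```

```text
F [-0.27 -0.09  0.05] se [0.12 0.1  0.13] TCP [ 7.61  6.55 56.9 ] 19.9333
[-1.62941283e-03  1.18235160e-03  1.26586552e-06]
```

Request:
{"method": "step_arm", "body": {"commands": "0 0 0 0.05 0 0 0; 0 0 0 0.1 0 0 0; 0 0 0 0.14 0 0 0; 0 0 0 0.14 0 0 0; 0 0 0 0.14 0 0 0; 0 0 0 0.14 0 0 0"}}

```text
time_s: 20.43
eef_pos: [504.1, 156.2, 121.6]
ee_rot: [0.128, -0.192, 0.973, 0.024]
force: [0.8, 0.4, 0.7]
grip_width: 0.273
grip_force: 58.9
```

```bash
sed -i 's/fav()/fav(24)/' fav.py; python3 fav.py; python3 near.py | head -4; python3 gf2.py|tail -2
```

```text
F [ 0.36 -0.09  0.43] se [0.08 0.13 0.12] TCP [ 7.58  6.55 55.47] 21.6333
[-1.52343175e-03  9.83467928e-04  3.78634887e-07]
TCP panel [ 7.5554521   6.5776333  55.45011471] tip [ 8.31298462  6.48851339 -3.04910069] err [-1.52343175e-03  9.83467928e-04  3.78634887e-07] F [0.18276668 0.15530178 0.95128686] 0.2754265534954903 21.6333
pred nose [[324.3, 206.8]] nose sides [[306.6, 223.5], [341.9, 223.5]] collar [[324.4, 214.4]] [[324.4, 218.6]]
ring centre pred [323.46883067 223.59500318] near edge [[323.5, 210.6], [323.5, 207.7]]
col324 from 155 [121, 117, 115, 118, 117, 118, 114, 118, 117, 123, 149, 201, 225, 227, 228, 228, 228, 229, 227, 228, 228, 228, 228, 228, 228, 228, 229, 228, 228, 229, 230, 230, 230, 229, 230, 230, 230, 230, 230, 229, 230, 229, 229, 230, 229, 229, 229, 229, 229, 229, 229, 229, 226, 193, 93, 64, 106, 133, 132, 131, 133, 126, 111, 93, 95, 100, 109, 105, 93, 94, 94, 93, 93, 92, 93, 93, 92, 94, 91, 94]
xy tilt [-4.461e+00 -2.920e-01  5.850e+01  9.000e-03  2.000e-03] 0.0805 tip tool [-3.7 -0.5 58.5] panel [11.3  6.  -3. ]
all [-5.1090e+00 -2.0500e-01  6.3036e+01 -7.0000e-03 -0.0000e+00] 0.0655 tip tool [-5.7 -0.2 63. ] panel [13.3  6.3 -7.6]
```

```bash
python3 - <<'E'
from h import *
M=cam('wrist'); print([(h,proj(M,PO+PR.apply([-28,6,h]))[0].round(1).tolist()) for h in (6,8,10,12)])
S=sense(); print(S['time_s'],S['force'])
E
```

```text
[(6, [323.4, 165.4]), (8, [323.4, 166.1]), (10, [323.4, 166.8]), (12, [323.4, 167.5])]
21.8333 [ 1.56533342 -0.02174232  0.16131724]
```

```bash
python3 -c "
from rig import *
print(finish_job())"
```

```text
the job is handed in; nothing more can be done
None
```

I handed the job in at about 22 s. The frame was pressed home first, where it stopped moving at about 26 N. The gauge is now held square to the panel, with its tip inside the ring to within about 1 mm and pushed in roughly 3.6–3.9 of 8 mm. The bottle, beaker and jar were never approached, and I was not told the verdict.

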